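Clear the drip rest and set the toothbrush case to dry

ROBOT

A 6-joint arm with a two-finger parallel gripper is mounted at the origin on the work surface. World frame = base frame: x ahead of the robot, y to its left, z up, the work surface at z = 0. Lengths are in m, angles in rad, forces in N, time in s.
With the tool pointing down it reaches from about 0.275 to 0.825 m from the base axis. Payload 5.2 kg.
Tool frame: the origin (TCP) lies between the finger pads; the fingertips stand 14 mm ahead of it and the grasp point (between the pads) lies 5 mm behind it; z points along the fingers, y is the line along which they close (so a half turn about z gives the same grasp; the last joint's range is limited). The gripper opens to 93 mm and grips with 3 to 60 N. Pads are 15 mm wide; open, the fingers measure 128 mm over their backs; the gripper's body (75 mm by 188 mm) begins 65 mm behind the grasp point.
Start: joints at [1.054, 0.259, 1.535, -0, 1.348, -0.203], TCP at [0.17, 0.523, 0.233] pointing down, gripper open.
Joint ranges: [-3.14, 3.14], [-0.91, 2.08], [0.19, 2.58], [-1.22, 4.36], [0.22, 2.71], [-3.12, 3.12]. Speed limits (rad/s): [2.57, 2.57, 3.14, 3.14, 3.14, 3.14].

INTERFACE

Orientations are given as [roll, pitch, yaw] about the fixed x, y, z axes, in that order (R = Rz(yaw) Ry(pitch) Rx(roll)).
In Python, from plant import * gives the robot as it stands. The module is installed in compiled form; this text tells all that it offers.
- The arm moves only by the shell command python3 -m inch 'ROWS' [FORCE]. ROWS is JSON, a list that holds one entry, the list of rows, each a list of 7 numbers: the opening in per cent of the stroke, from 0 (shut) to 100 (fully open), then the shift along the tool's x, y, z in m, then the turn, a rotation vector about the tool's x, y, z in degrees. In form: [[[fingers, x, y, z, ax, ay, az], ...]]. A call has 1 to 12 rows; each row shifts and turns the commanded pose from where the row before left it, along the tool's axes as they then stand; what a row does not reach is not made up. A row lasts 1/10 s, in which the tool goes at most 50 mm and 8.59 degrees, less where a joint would pass 70% of its speed; a pose out of reach is approached as far as the arm can. A call with a gripper value outside its range is refused whole. The fingers move at their own pace and stop on an object; FORCE is the grip in N (left out, the last holds). Time passes only in rows, so rows that do not move let the fingers close. It gives the time, the measured TCP pose, the force, the opening and the grip force at its end, in the units of the state.
- read_state(): the state, without advancing time (a new reading comes with each control period).
- snapshot(name): name is "scene" or "top"; returns the picture (400x640x3 uint8, blue, green, red); there is no depth.
- camera_model(name): a dict with "intrinsics" (3x3 intrinsics, pixels), "R" (3x3) and "t" (3): a world point X has camera coordinates R X + t. Camera axes: x right, y down, z forward; pixel columns grow to the right and rows downward; lengths in m; the calibration is good to about 2 mm. A picture is of the moment at which its call begins. camera_model takes no time and is no camera call.
- finish_job(): hands the job in; it is judged then, once.
Trained networks look in the newest picture that a camera, given by its name, has taken for a name from the list of things; names that differ only in an ending like _2 or _b are one class to them, and where a whole thing is asked for, a point or a joint stands for the part that bears it (a point fixed in the world has none). Each returns a list of dicts, best first, with "p" (0 to 1); they miss things now and then, are a little off and sometimes report something else, mostly with a low value. They report only what shows in the picture. A call takes as long as a camera call.
- masks_of(thing, camera): "pixels" (400x640 bool, what is visible of it) and "box" ([left, top, width, height] in pixels, round what is visible of it).
The state is a dict: "clock": time; "joints": joint angles; "joint_velocities": joint speeds; "joint_torque": joint torques, N m; "eef_pos": TCP position; "tool_rot": TCP orientation; "ft_force": force on the tool from outside, world axes, zero at the start; "ft_torque": the same for the moment, N m; "grip_width": opening from 0.0 (shut) to 1.0 (fully open); "grip_force": force on a finger pad.
Only numpy, scipy, OpenCV 4.12 (cv2) and the standard library are available. Lean on these libraries where they do the work, as an engineer would, in place of code of your own. Each camera call takes 0.05 s, during which the arm holds its last target. There are 200 camera calls.

TASK

Somebody left the hairbrush on the sloped drip rest that belongs to the toothbrush case. First move the brush to the raised perch: lay it bristles up and lengthwise along the narrow beam, balanced over the middle, then lay the grey case flat along the sloping rail, black vented end down against the blue stop, so that it can drain. Set both down without dropping them, and leave everything else on the ledge standing where it is.

Things in the scene. Friction and masses are not known exactly. Their poses are not given: they have to be found in the camera images.
- rest: Sloped drip rest, fixed: white base plate 140 x 70 x 12 mm with two thin steel posts 12 mm wide carrying the sloping rail. Origin: centre of the base's underside, on the ledge. Its x axis points level in the uphill direction of the rail, z up.
- rail: The narrow wooden rail of the drip rest, 170 mm long, 18 mm wide, 10 mm thick, sloping at 35 degrees. Origin: centre of its top surface, 90 mm above the ledge. x runs uphill along the rail, y across it, z is square to its top surface. At its lower end is a blue stop 44 mm wide, 16 mm higher than the rail's top; the stop's face is at x = -0.085.
- perch: Raised perch, fixed: white base plate 110 x 60 x 12 mm, two posts 12 mm wide and a level dark wooden beam 120 mm long, 18 mm wide, 10 mm thick, whose top is 95 mm above the ledge. Origin: centre of the base's underside; x runs along the beam, z up.
- perch_top (a point): Centre of the top surface of the perch's beam; axes as the perch's.
- brush: Wooden hairbrush 169 mm long, about 90 g. Origin: on its flat back, at the neck, close to its balance point; x towards the head, z to the bristle side. Handle: x -0.095 to 0, 28 mm wide, 16 mm thick. Head: x 0 to 0.074, 48 mm wide, 14 mm thick, bristles up to z = 0.029. At the start it lies back down on the sloping rail, handle end against the stop.
- case: Grey plastic toothbrush case with snap hinge, 190 x 38 x 24 mm (x, y, z), about 80 g, shut, lying flat on the ledge. Origin: centre of its underside. The black vented end is at x = -0.095; z up.
- case_vent (a point): Centre of the face of the case's black vented end, 12 mm above its underside; axes as the case's.
- owl_dish: White and blue ceramic owl-shaped soap dish, 114 x 100 x 66 mm high, bystander. Origin under the bowl's centre.
- cologne: Glass cologne bottle with black twist cap, 54 x 30 x 80 mm high, bystander beside the case. Origin under its centre.
- clipper: Chrome nail clipper 80 x 14 x 15 mm, bystander lying beside the case. Origin under its centre, x along it.
- tumbler: Blue ceramic tumbler, 70 mm across and 95 mm high, bystander. Origin under its centre.
- cream_jar: Green glass cream jar, 64 mm across and 60 mm high, bystander. Origin under its centre.
- shampoo: Yellow shampoo bottle, 60 mm across and 165 mm high, bystander. Origin under its centre.
- comb: Red comb 30 x 150 x 6 mm lying flat, bystander. Origin under its centre, y along it.

How it is judged:
By the outcome, as a careful person would: the job done as asked, in the order asked, and still so for the second after the job is handed in, with the robot touching nothing.
It also fails if it takes over 58 s, if anything falls off the work surface, if the arm or the gripper's body presses on something with over 40 N, if the wrist force passes 120 N, or if a joint passes its speed limit or range.

## Working session

There is one attempt and no reset: what is moved stays moved. The work goes in short steps, Python scripts to look and compute and a shell command to move; the robot and the scene stay as the last step left them, time stands still between calls to the robot, and variables do not carry over. Pictures are saved under pics/ and viewed, at most 10 in all, crops included, and the job is handed in when it is done.

```bash
mkdir -p pics; python3 - <<'E'
from plant import *
import cv2,numpy as np
a=snapshot("scene");b=snapshot("top")
cv2.imwrite("pics/s0.png",a);cv2.imwrite("pics/t0.png",b)
np.set_printoptions(precision=4,suppress=True)
for n in("scene","top"):
  c=camera_model(n);print(n,np.array(c["intrinsics"]).tolist(),(-np.array(c["R"]).T@c["t"]),np.array(c["R"]))
  for t in("rest","rail","perch","brush","case","case_vent","owl_dish","cologne","clipper"):
    for m in masks_of(t,n)[:2]:
      ys,xs=np.nonzero(m["pixels"]);print(t,round(m["p"],2),m["box"],xs.mean().round(1),ys.mean().round(1))
print(read_state())
E
```

```text
scene [[420.2046454955168, 0.0, 316.41530735558166], [0.0, 420.2046454955168, 194.72510433293616], [0.0, 0.0, 1.0]] [1.1712 0.2542 0.8713] [[-0.36    0.933   0.0037]
 [ 0.7057  0.2749 -0.653 ]
 [-0.6102 -0.2324 -0.7574]]
rest 0.95 [288.5, 177.2, 54.4, 49.3] 318.2 203.3
rest 0.2 [184.1, 212.7, 34.4, 59.1] 198.1 243.3
rail 0.56 [293.6, 207.4, 14.7, 9.3] 299.0 213.1
brush 0.72 [292.2, 149.9, 48.3, 61.2] 317.1 178.7
case 0.84 [420.1, 218.0, 33.7, 68.7] 437.3 252.8
case_vent 0.82 [423.3, 216.9, 28.8, 72.5] 437.4 252.8
owl_dish 0.75 [258.6, 249.0, 44.2, 43.3] 283.9 273.7
owl_dish 0.65 [210.6, 144.7, 27.2, 52.9] 219.8 176.1
cologne 0.66 [383.7, 232.7, 24.7, 29.0] 395.1 247.1
top [[451.2269926950772, 0.0, 321.30806744935114], [0.0, 451.2269926950772, 206.9156501028123], [0.0, 0.0, 1.0]] [ 0.3286 -0.0092  1.319 ] [[-0.0093 -0.9998 -0.0179]
 [-0.9852  0.0122 -0.1709]
 [ 0.1711  0.016  -0.9851]]
rest 0.59 [309.0, 190.2, 32.4, 64.4] 329.0 223.1
rail 0.69 [374.5, 261.3, 26.5, 28.5] 384.0 275.8
rail 0.6 [318.1, 190.9, 24.1, 54.0] 332.8 200.1
perch 0.89 [402.3, 194.8, 32.5, 42.9] 418.8 215.1
brush 0.56 [314.1, 198.5, 22.5, 46.3] 324.0 223.0
case 0.89 [200.9, 181.2, 28.7, 66.4] 214.1 213.5
case 0.5 [314.7, 198.6, 21.9, 45.3] 324.2 223.0
case_vent 0.64 [197.8, 183.3, 34.7, 64.0] 214.5 214.6
cologne 0.5 [235.3, 189.0, 20.4, 19.8] 246.1 198.1
{'clock': 1.0, 'joints': array([ 1.0542,  0.2586,  1.535 ,  0.    ,  1.348 , -0.2028]), 'joint_velocities': array([-0.0008, -0.0011, -0.0019, -0.0009,  0.0004, -0.001 ]), 'joint_torque': array([  0.0001, -43.72  , -28.4318,   0.0721,   0.031 ,  -0.    ]), 'eef_pos': array([0.1697, 0.5231, 0.2327]), 'tool_rot': array([3.1416, 0.    , 2.8278]), 'ft_force': array([ 0.1425, -0.19  , -0.012 ]), 'ft_torque': array([-0.0095, -0.0196,  0.0281]), 'grip_force': 0.0, 'grip_width': 0.9996681077754292}
```

View pics/s0.png

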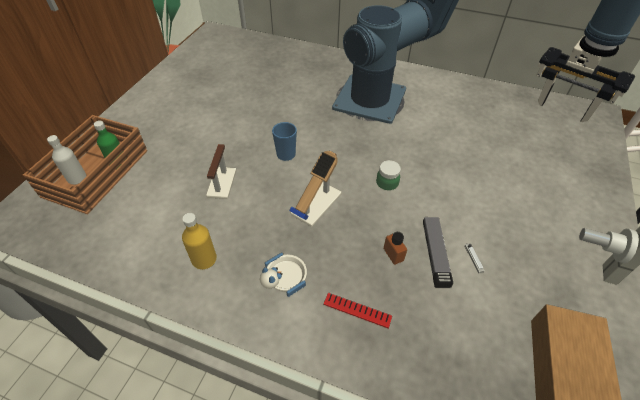

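View pics/t0.png

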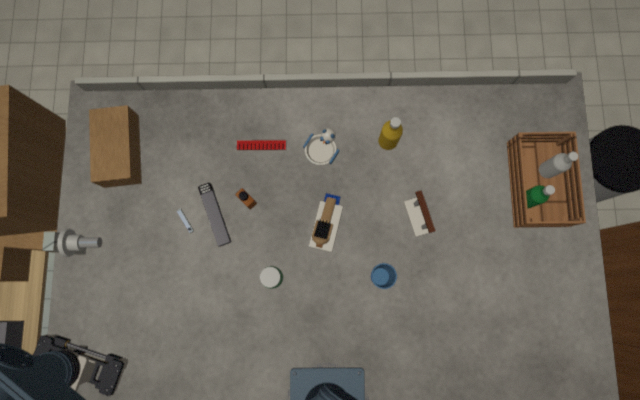

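```bash
python3 - <<'E'
import cv2,numpy as np
S=cv2.imread("pics/s0.png");T=cv2.imread("pics/t0.png")
def crop(I,x,y):
  c=cv2.resize(I[y:y+74,x:x+66],None,fx=4,fy=4,interpolation=cv2.INTER_CUBIC)
  for u in range(x+(-x)%10,x+66,10): cv2.line(c,((u-x)*4+2,0),((u-x)*4+2,6),(0,255,0),1);cv2.putText(c,str(u),((u-x)*4-8,16),0,.3,(0,255,0))
  for v in range(y+(-y)%10,y+74,10): cv2.line(c,(0,(v-y)*4+2),(6,(v-y)*4+2),(0,255,0),1);cv2.putText(c,str(v),(8,(v-y)*4+5),0,.3,(0,255,0))
  return c
m=np.vstack([np.hstack([crop(S,282,150),crop(S,192,135),crop(S,405,214)]),np.hstack([crop(T,298,186),crop(T,390,180),crop(T,184,176)])])
cv2.imwrite("pics/m0.png",m)
E
```

```text
(no output)
```

View pics/m0.png

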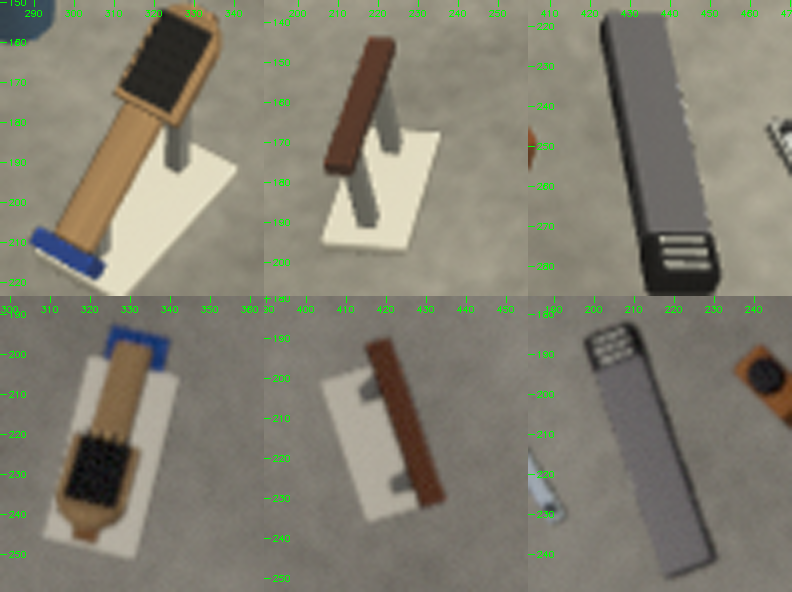

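```bash
cat > h.py <<'E'
from plant import *
import numpy as np,json,cv2
from scipy.spatial.transform import Rotation as Ro
from scipy.optimize import least_squares
np.set_printoptions(precision=4,suppress=True)
CM={n:camera_model(n) for n in("scene","top")}
def proj(n,X):
  c=CM[n];p=np.asarray(X)@np.array(c["R"]).T+c["t"];p=p@np.array(c["intrinsics"]).T
  return p[:,:2]/p[:,2:]
def w(P,X): # P=(x,y,yaw)
  return np.asarray(X)@Ro.from_euler('z',P[2]).as_matrix().T+[P[0],P[1],0]
def fit(K,g):
  f=lambda P:np.concatenate([(proj(n,w(P,[X]))[0]-uv) for n,uv,X in K])
  s=least_squares(f,g,loss='soft_l1');print(s.x,s.fun.reshape(-1,2).round(1).tolist());return s.x
def ray(n,uv,z):
  c=CM[n];R=np.array(c["R"]);d=R.T@np.linalg.solve(np.array(c["intrinsics"]),[*uv,1]);o=-R.T@np.array(c["t"])
  return o+d*(z-o[2])/d[2]
def railpose(P): # R,origin of rail
  R=Ro.from_euler('z',P[2]).as_matrix()@Ro.from_euler('y',-np.radians(35)).as_matrix()
  return R,np.array([P[0],P[1],.09])
def tool(R,p): # thing frame R (x,z), grasp pt p -> tool R (x same, z down), TCP 5 mm ahead of the grasp point
  T=R@np.diag([1,-1,-1.]);return T,p+T[:,2]*.005
def go(T,p):
  s=read_state();C=Ro.from_euler('xyz',s["tool_rot"]).as_matrix()
  r=Ro.from_matrix(C.T@T).as_rotvec(degrees=True)
  print("t",s["clock"],"now",s["eef_pos"],s["tool_rot"],"turn(deg)",r,"shift in current",C.T@(p-s["eef_pos"]),"shift in target frame",T.T@(p-s["eef_pos"]),"target",p)
E
python3 - <<'E'
from h import *
a,b,z=.07,.035,.012
rest=fit([("scene",(341.1,191.6),(a,-b,z)),("scene",(311.6,223.4),(-a,-b,z)),("top",(319.6,200.4),(-a,-b,z)),("top",(342.4,205.6),(-a,b,z)),("top",(331.1,250.9),(a,b,z)),("top",(308.6,245.9),(a,-b,z))],[.35,0,3.1])
a,b,h=.055,.03,.095
perch=fit([("top",(403.6,200.6),(a,b,z)),("top",(416.1,236.1),(-a,b,z)),("scene",(235.6,167.6),(-a,b,z)),("scene",(227.4,196.6),(a,b,z)),("scene",(206.1,195.4),(a,-b,z)),
("scene",(218.1,144.1),(-.06,-.009,h)),("scene",(224.4,144.9),(-.06,.009,h)),("scene",(206.9,176.4),(.06,-.009,h)),("scene",(213.1,175.9),(.06,.009,h)),
("top",(415.1,191.9),(.06,.009,h)),("top",(420.6,190.4),(.06,-.009,h)),("top",(428.1,232.4),(-.06,.009,h)),("top",(434.4,229.9),(-.06,-.009,h))],[.35,-.25,.2])
a,b=.095,.019
case=fit([("top",(218.4,245.9),(a,-b,.024)),("top",(230.6,241.6),(a,b,0)),("top",(197.4,184.6),(-a,-b,.024)),("top",(211.6,181.6),(-a,b,.012))],[.35,.3,3.4])
json.dump(dict(rest=list(rest),perch=list(perch),case=list(case)),open("p.json","w"))
print("cologne",ray("top",(246,198),.06),"clipper",ray("top",(184,220),.01))
S=cv2.imread("pics/s0.png");T=cv2.imread("pics/t0.png")
def box(P,x0,x1,y0,y1,z0,z1,Rp=None):
  X=np.array([(x,y,q) for q in(z0,z1) for x,y in((x0,y0),(x1,y0),(x1,y1),(x0,y1))])
  X=w(P,X) if Rp is None else X@Rp[0].T+Rp[1]
  for n,I in(("scene",S4),("top",T4)):
    q=((proj(n,X)+.5)*4).astype(int)
    cv2.polylines(I,[q[4:]],1,(0,255,255));cv2.polylines(I,[q[:4]],1,(255,0,255))
S4=cv2.resize(S,None,fx=4,fy=4,interpolation=cv2.INTER_CUBIC);T4=cv2.resize(T,None,fx=4,fy=4,interpolation=cv2.INTER_CUBIC)
box(rest,-.07,.07,-.035,.035,0,.012);box(perch,-.055,.055,-.03,.03,0,.012);box(perch,-.06,.06,-.009,.009,.085,.095);box(case,-.095,.095,-.019,.019,0,.024)
rp=railpose(rest);bp=(rp[0],rp[1]+rp[0][:,0]*.01)
box(0,-.095,0,-.014,.014,0,.016,bp);box(0,0,.074,-.024,.024,0,.014,bp)
C=lambda I,x,y:I[y*4:y*4+296,x*4:x*4+264]
cv2.imwrite("pics/m1.png",np.vstack([np.hstack([C(S4,282,150),C(S4,192,135),C(S4,405,218)]),np.hstack([C(T4,298,186),C(T4,390,180),C(T4,184,176)])]))
R,o=railpose(rest)
T_,p=tool(R,o+R@[-.003,0,.008]);go(T_,p)
E
```

```text
[ 0.5004 -0.0005  2.8906] [[0.9, -0.5], [0.3, 1.3], [0.3, -0.6], [0.6, -0.3], [0.7, 0.8], [-0.3, 0.0]]
[ 0.5276 -0.2733  0.2837] [[-0.3, -0.2], [-0.6, 0.0], [0.6, -0.1], [0.2, 0.1], [-0.4, -0.2], [0.0, -0.2], [0.2, -0.6], [0.0, -0.5], [0.8, 0.5], [-0.2, -0.9], [0.5, -1.3], [1.1, -0.1], [1.1, 0.5]]
[0.5404 0.3264 3.4789] [[-1.1, -0.5], [1.0, 0.1], [0.5, 0.4], [-0.4, -0.0]]
cologne [0.5757 0.2258 0.06  ] clipper [0.5218 0.4171 0.01  ]
t 1.0 now [0.1697 0.5231 0.2327] [3.1416 0.     2.8278] turn(deg) [ 1.0979 34.9884 -3.4814] shift in current [-0.4803 -0.3958  0.1419] shift in target frame [-0.4537 -0.4251 -0.1444] target [ 0.5044 -0.0015  0.0907]
```

View pics/m1.png

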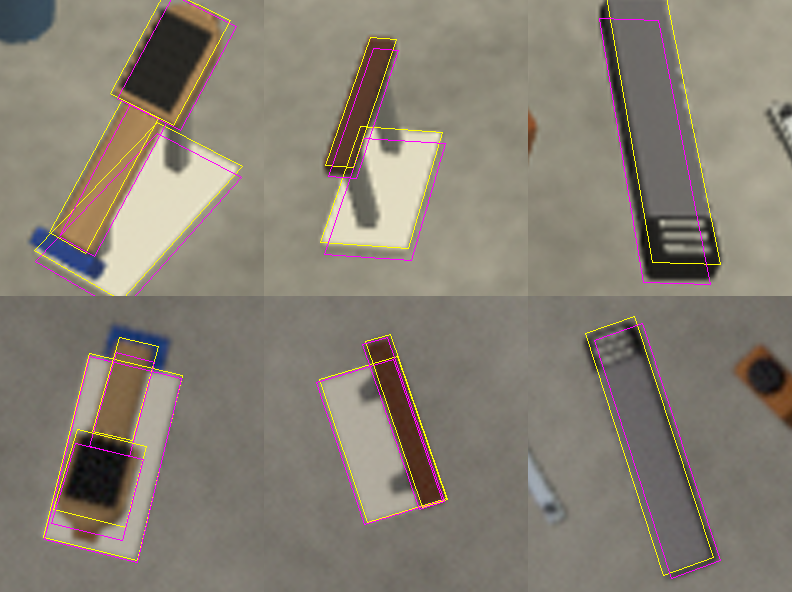

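```bash
python3 -m inch '[[[100,-0.032,-0.023,0.0025,0,0,0],[100,-0.032,-0.023,0.0025,0,0,0],[100,-0.032,-0.023,0.0025,0,0,0],[100,-0.032,-0.023,0.0025,0,0,0],[100,-0.032,-0.023,0.0025,0,0,0],[100,-0.032,-0.023,0.0025,0,0,0],[100,-0.032,-0.023,0.0025,0,0,0],[100,-0.032,-0.023,0.0025,0,0,0],[100,-0.032,-0.023,0.0025,0,0,0],[100,-0.032,-0.023,0.0025,0,0,0],[100,-0.032,-0.023,0.0025,0,0,0],[100,-0.032,-0.023,0.0025,0,0,0]]]' 25
python3 -m inch '[[[100,-0.032,-0.023,0.0025,0,0,0],[100,-0.032,-0.023,0.0025,0,0,0],[100,-0.032,-0.023,0.0025,0,0,0],[100,-0.032,-0.023,0.0025,0,0,0],[100,-0.032,-0.023,0,0,0,0],[100,0,0,0,0.16,5,-0.5],[100,0,0,0,0.16,5,-0.5],[100,0,0,0,0.16,5,-0.5],[100,0,0,0,0.16,5,-0.5],[100,0,0,0,0.16,5,-0.5],[100,0,0,0,0.16,5,-0.5],[100,0,0,0,0.16,5,-0.5]]]'
python3 -m inch '[[[100,0,0,0,0,0,0],[100,0,0,0,0,0,0]]]'
python3 - <<'E'
from h import *
P=json.load(open("p.json"));R,o=railpose(P["rest"])
go(*tool(R,o+R@[-.003,0,.008]))
E
```

```text
clock: 2.2
eef_pos: [0.4506, 0.1406, 0.2028]
tool_rot: [3.141, 0.001, 2.828]
ft_force: [1.3, -0.2, 0.3]
grip_width: 0.999
grip_force: 0.0
clock: 3.4
eef_pos: [0.5668, -0.0168, 0.1927]
tool_rot: [-3.141, -0.614, 2.891]
ft_force: [0.5, -0.3, 0.0]
grip_width: 1.001
grip_force: 0.0
clock: 3.6
eef_pos: [0.5667, -0.0167, 0.1916]
tool_rot: [-3.141, -0.611, 2.89]
ft_force: [-0.4, 0.6, -0.4]
grip_width: 0.999
grip_force: 0.0
t 3.6 now [ 0.5667 -0.0167  0.1916] [-3.1411 -0.6108  2.8905] turn(deg) [-0.023   0.0016 -0.0045] shift in current [-0.0053 -0.0007  0.1194] shift in target frame [-0.0053 -0.0007  0.1194] target [ 0.5044 -0.0015  0.0907]
```

```bash
python3 -m inch '[[[80,-0.0053,0,0.016,0,0,0],[70,0,0,0.016,0,0,0],[65,0,0,0.016,0,0,0],[60,0,0,0.016,0,0,0],[60,0,0,0.016,0,0,0],[60,0,0,0.016,0,0,0],[60,0,0,0.012,0,0,0],[60,0,0,0.011,0,0,0],[60,0,0,0,0,0,0]]]'
python3 -m inch '[[[45,0,0,0,0,0,0],[38,0,0,0,0,0,0],[0,0,0,0,0,0,0],[0,0,0,0,0,0,0],[0,0,0,0,0,0,0],[0,0,0,0,0,0,0]]]' 25
```

```text
clock: 4.5
eef_pos: [0.5034, -0.0004, 0.0919]
tool_rot: [-3.141, -0.612, 2.891]
ft_force: [0.7, -0.7, 0.6]
grip_width: 0.599
grip_force: 0.0
clock: 5.1
eef_pos: [0.505, -0.001, 0.0923]
tool_rot: [-3.141, -0.61, 2.891]
ft_force: [1.5, 0.3, 1.7]
grip_width: 0.301
grip_force: 25.0
```

```bash
python3 - <<'E'
from h import *
a=snapshot("scene");b=snapshot("top")
f=lambda I,x,y:cv2.resize(I[y:y+100,x:x+130],None,fx=3,fy=3,interpolation=cv2.INTER_CUBIC)
cv2.imwrite("pics/g1.png",np.hstack([f(a,250,120),f(b,260,170)]))
P=json.load(open("p.json"));R,o=railpose(P["rest"])
go(*tool(R,o+R@[-.003,0,.008]))
E
```

```text
t 5.2 now [ 0.505  -0.001   0.0923] [-3.1413 -0.6101  2.8907] turn(deg) [-0.0229  0.0432  0.0057] shift in current [-0.0006 -0.0007  0.0015] shift in target frame [-0.0006 -0.0007  0.0015] target [ 0.5044 -0.0015  0.0907]
```

View pics/g1.png

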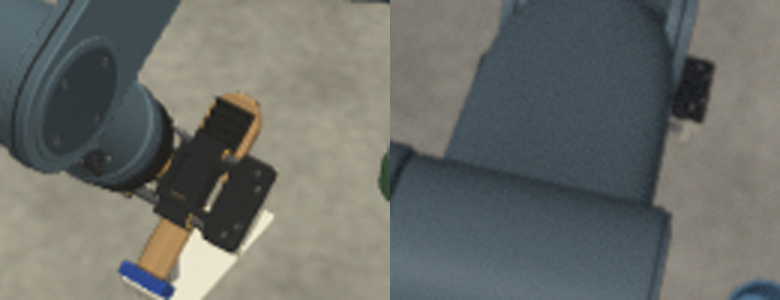

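```bash
python3 -m inch '[[[0,0,0,-0.01,0,0,0],[0,0,0,-0.02,0,0,0],[0,0,0,-0.025,0,0,0],[0,0,0,-0.025,0,0,0],[0,0,0,-0.025,0,0,0],[0,0,0,-0.015,0,0,0],[0,0,0,0,0,-5,0],[0,0,0,0,0,-5,0],[0,0,0,0,0,-5,0],[0,0,0,0,0,-5,0],[0,0,0,0,0,-5,0],[0,0,0,0,0,-5,0]]]'
python3 -m inch '[[[0,0,0,0,0,-5,0],[0,0,0,0,0,0,-6],[0,0,0,0,0,0,-6],[0,0,0,0,0,0,-6],[0,0,0,0,0,0,-6],[0,0,0,0,0,0,-6.6],[0,0,0,0,0,0,0],[0,0,0,0,0,0,0]]]'
cat > pl.py <<'E'
from h import *
P=json.load(open("p.json"));x,y,a=P["perch"]
R=Ro.from_euler('z',a+np.pi).as_matrix();T=R@np.diag([1,-1,-1.])
go(T,np.array([x,y,.095])+R@[-.0124,0,.0045])
E
python3 pl.py
```

```text
clock: 6.4
eef_pos: [0.5714, -0.0179, 0.1911]
tool_rot: [-3.141, -0.084, 2.891]
ft_force: [-0.2, 0.4, -1.4]
grip_width: 0.298
grip_force: 25.0
clock: 7.2
eef_pos: [0.5711, -0.0179, 0.1905]
tool_rot: [3.141, -0.001, -2.861]
ft_force: [0.1, 0.5, -1.6]
grip_width: 0.298
grip_force: 25.0
t 7.2 now [ 0.5711 -0.0179  0.1905] [ 3.1414 -0.0008 -2.8612] turn(deg) [ 0.0088 -0.0457 -0.1891] shift in current [ 0.1001 -0.2334  0.0911] shift in target frame [ 0.1009 -0.2331  0.091 ] target [ 0.5395 -0.2699  0.0995]
```

```bash
python3 -m inch '[[[0,0.0126,-0.0291,0,0,0,0],[0,0.0126,-0.0291,0,0,0,0],[0,0.0126,-0.0291,0,0,0,0],[0,0.0126,-0.0291,0,0,0,0],[0,0.0126,-0.0291,0,0,0,0],[0,0.0126,-0.0291,0,0,0,0],[0,0.0126,-0.0291,0,0,0,0],[0,0.0126,-0.0291,0,0,0,-0.2],[0,0,0,0.02,0,0,0],[0,0,0,0.02,0,0,0],[0,0,0,0.02,0,0,0],[0,0,0,0.012,0,0,0]]]'
python3 -m inch '[[[0,0,0,0,0,0,0],[0,0,0,0,0,0,0]]]'
python3 pl.py
python3 - <<'E'
from h import *
a=snapshot("scene");b=snapshot("top")
f=lambda I,x,y:cv2.resize(I[y:y+100,x:x+80],None,fx=5,fy=5,interpolation=cv2.INTER_CUBIC)
cv2.imwrite("pics/g2.png",np.hstack([f(a,180,120),f(b,380,170)]))
E
```

```text
clock: 8.4
eef_pos: [0.5388, -0.2693, 0.1168]
tool_rot: [3.14, -0.002, -2.857]
ft_force: [-0.2, 0.5, -0.2]
grip_width: 0.299
grip_force: 25.0
clock: 8.6
eef_pos: [0.5399, -0.2697, 0.1189]
tool_rot: [-3.141, -0.0, -2.855]
ft_force: [-0.1, 1.0, -0.7]
grip_width: 0.299
grip_force: 25.0
t 8.6 now [ 0.5399 -0.2697  0.1189] [-3.1412 -0.0002 -2.8553] turn(deg) [-0.0209 -0.0089  0.1504] shift in current [ 0.0004 -0.0001  0.0194] shift in target frame [ 0.0004 -0.0001  0.0194] target [ 0.5395 -0.2699  0.0995]
```

View pics/g2.png

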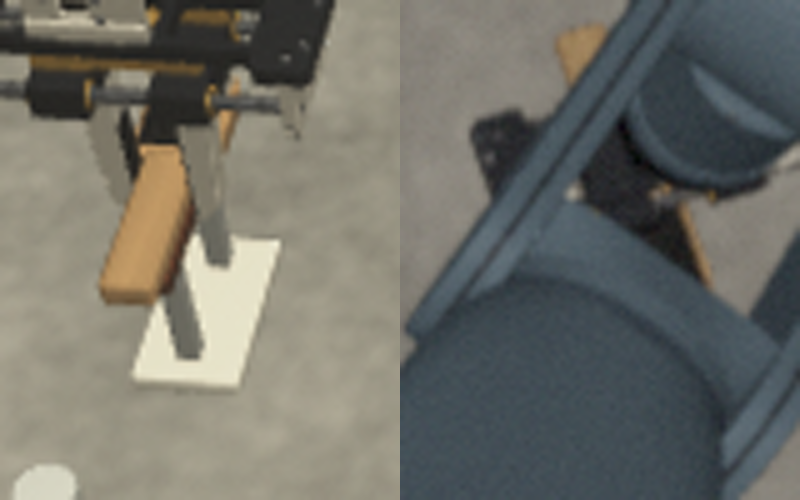

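```bash
python3 - <<'E'
from h import *
P=json.load(open("p.json"));x,y,a=P["perch"]
for z in(.1144,.1304): print(proj("scene",w((x,y,a+np.pi),[(-.095,-.014,z),(-.095,.014,z)])),proj("top",w((x,y,a+np.pi),[(-.095,-.014,z),(-.095,.014,z)])))
E
python3 -m inch '[[[0,0,0,0.008,0,0,0],[0,0,0,0.005,0,0,0],[0,0,0,0.003,0,0,0],[0,0,0,0,0,0,0],[0,0,0,0,0,0,0]]]'
```

```text
[[210.9897 181.4619]
 [199.7301 180.7205]] [[410.293  178.0185]
 [420.0364 175.0946]]
[[209.7544 176.9735]
 [198.3622 176.2298]] [[411.3401 176.6296]
 [421.2089 173.6688]]
clock: 9.2
eef_pos: [0.5395, -0.2696, 0.1024]
tool_rot: [3.142, -0.0, -2.855]
ft_force: [0.4, 0.3, -1.1]
grip_width: 0.298
grip_force: 25.0
```

```bash
python3 -m inch '[[[0,0,0,0.001,0,0,0],[0,0,0,0,0,0,0],[0,0,0,0,0,0,0]]]'; python3 -m inch '[[[0,0,0,0.001,0,0,0],[0,0,0,0,0,0,0],[0,0,0,0,0,0,0]]]';python3 -m inch '[[[0,0,0,0.001,0,0,0],[0,0,0,0,0,0,0],[0,0,0,0,0,0,0]]]'
```

```text
clock: 9.5
eef_pos: [0.5396, -0.2696, 0.1016]
tool_rot: [-3.141, -0.0, -2.855]
ft_force: [0.4, -0.4, -1.5]
grip_width: 0.301
grip_force: 25.0
clock: 9.8
eef_pos: [0.5395, -0.2696, 0.1005]
tool_rot: [-3.142, -0.0, -2.855]
ft_force: [-0.1, 0.5, -1.6]
grip_width: 0.296
grip_force: 25.0
clock: 10.1
eef_pos: [0.5395, -0.2696, 0.0995]
tool_rot: [-3.142, -0.0, -2.855]
ft_force: [0.4, 0.7, -0.8]
grip_width: 0.301
grip_force: 25.0
```

```bash
python3 -m inch '[[[0,0,0,0.0007,0,0,0],[0,0,0,0,0,0,0],[0,0,0,0,0,0,0]]]'; python3 -m inch '[[[0,0,0,0.0007,0,0,0],[0,0,0,0,0,0,0],[0,0,0,0,0,0,0]]]'
```

```text
clock: 10.4
eef_pos: [0.5396, -0.2696, 0.0994]
tool_rot: [-3.141, -0.0, -2.855]
ft_force: [-1.7, 1.1, 5.3]
grip_width: 0.297
grip_force: 25.0
clock: 10.7
eef_pos: [0.5396, -0.2696, 0.0993]
tool_rot: [-3.141, 0.0, -2.855]
ft_force: [-4.2, 1.9, 9.2]
grip_width: 0.298
grip_force: 25.0
```

```bash
python3 -m inch '[[[0,0,0,-0.0006,0,0,0],[0,0,0,0,0,0,0],[33,0,0,0,0,0,0],[38,0,0,0,0,0,0],[60,0,0,0,0,0,0],[70,0,0,0,0,0,0],[75,0,0,0,0,0,0],[75,0,0,-0.01,0,0,0],[75,0,0,-0.02,0,0,0],[75,0,0,-0.03,0,0,0],[75,0,0,-0.03,0,0,0],[75,0,0,-0.03,0,0,0]]]'
cat > pc.py <<'E'
from h import *
P=json.load(open("p.json"));x,y,a=P["case"]
R=Ro.from_euler('z',a).as_matrix();T=R@np.diag([1,-1,-1.])
go(T,np.array([x,y,.017])+R@[.005,0,0])
E
python3 pc.py
```

```text
clock: 11.9
eef_pos: [0.5395, -0.2695, 0.2207]
tool_rot: [-3.141, 0.0, -2.855]
ft_force: [-0.1, 0.6, 0.2]
grip_width: 0.752
grip_force: 0.0
t 11.9 now [ 0.5395 -0.2695  0.2207] [-3.141   0.     -2.8546] turn(deg) [-0.0368  0.0002 -2.8855] shift in current [-0.1645  0.5712  0.2033] shift in target frame [-0.1931  0.562   0.2037] target [0.5357 0.3247 0.017 ]
```

```bash
python3 -m inch '[[[75,-0.0117,0.0408,0,0,0,0],[75,-0.0117,0.0408,0,0,0,0],[75,-0.0117,0.0408,0,0,0,0],[75,-0.0117,0.0408,0,0,0,0],[75,-0.0117,0.0408,0,0,0,0],[75,-0.0117,0.0408,0,0,0,0],[75,-0.0117,0.0408,0,0,0,0],[75,-0.0117,0.0408,0,0,0,0],[75,-0.0117,0.0408,0,0,0,0],[75,-0.0117,0.0408,0,0,0,0],[75,-0.0117,0.0408,0,0,0,0],[75,-0.0117,0.0408,0,0,0,0]]]'
python3 -m inch '[[[62,-0.0117,0.0408,0,0,0,0],[62,-0.0117,0.0408,0,0,0,-2.9],[62,0,0,0.03,0,0,0],[62,0,0,0.03,0,0,0],[62,0,0,0.03,0,0,0],[62,0,0,0.03,0,0,0],[62,0,0,0,0,0,0],[62,0,0,0,0,0,0]]]'
python3 pc.py
python3 - <<'E'
from h import *
a=snapshot("scene");b=snapshot("top")
f=lambda I,x,y:cv2.resize(I[y:y+100,x:x+80],None,fx=5,fy=5,interpolation=cv2.INTER_CUBIC)
cv2.imwrite("pics/g3.png",np.hstack([f(a,185,120),f(a,390,205)]))
E
```

```text
clock: 13.1
eef_pos: [0.5356, 0.2416, 0.2197]
tool_rot: [-3.141, 0.001, -2.855]
ft_force: [0.7, -0.2, -0.1]
grip_width: 0.752
grip_force: 0.0
clock: 13.9
eef_pos: [0.5352, 0.3247, 0.0993]
tool_rot: [-3.141, -0.001, -2.804]
ft_force: [-0.1, 0.4, 1.6]
grip_width: 0.621
grip_force: 0.0
t 13.9 now [0.5352 0.3247 0.0993] [-3.1415 -0.0006 -2.8041] turn(deg) [-0.0079 -0.033   0.0113] shift in current [-0.0006 -0.0001  0.0823] shift in target frame [-0.0005 -0.0001  0.0823] target [0.5357 0.3247 0.017 ]
```

View pics/g3.png

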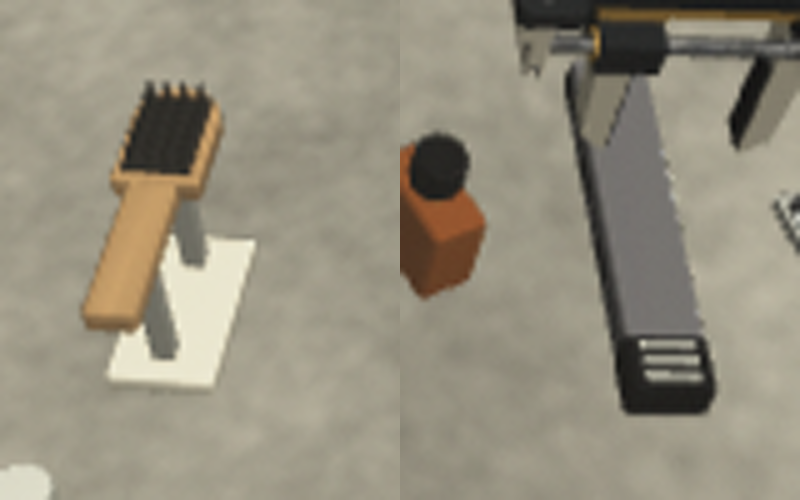

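```bash
python3 -m inch '[[[62,0,0,0.02,0,0,0],[62,0,0,0.02,0,0,0],[62,0,0,0.015,0,0,0],[62,0,0,0.01,0,0,0],[62,0,0,0.005,0,0,0],[62,0,0,0,0,0,0],[62,0,0,0,0,0,0]]]'
python3 -m inch '[[[62,0,0,0.006,0,0,0],[62,0,0,0.0055,0,0,0],[62,0,0,0,0,0,0],[62,0,0,0,0,0,0]]]'
```

```text
clock: 14.7
eef_pos: [0.5355, 0.3248, 0.0292]
tool_rot: [-3.142, 0.001, -2.804]
ft_force: [-0.1, 0.7, 0.4]
grip_width: 0.62
grip_force: 0.0
clock: 15.1
eef_pos: [0.5348, 0.3245, 0.0168]
tool_rot: [-3.141, -0.001, -2.804]
ft_force: [0.6, 0.1, 0.9]
grip_width: 0.62
grip_force: 0.0
```

```bash
python3 -m inch '[[[52,0,0,0,0,0,0],[47,0,0,0,0,0,0],[43,0,0,0,0,0,0],[0,0,0,0,0,0,0],[0,0,0,0,0,0,0],[0,0,0,0,0,0,0],[0,0,0,0,0,0,0]]]' 30; python3 pc.py
```

```text
clock: 15.8
eef_pos: [0.535, 0.3246, 0.0172]
tool_rot: [-3.142, -0.0, -2.804]
ft_force: [-0.9, -0.2, 1.7]
grip_width: 0.404
grip_force: 29.9
t 15.8 now [0.535  0.3246 0.0172] [-3.1416 -0.0001 -2.8041] turn(deg) [-0.0024 -0.007   0.0081] shift in current [-0.0007 -0.0002  0.0002] shift in target frame [-0.0007 -0.0002  0.0002] target [0.5357 0.3247 0.017 ]
```

```bash
python3 -m inch '[[[0,0,0,-0.006,0,0,0],[0,0,0,-0.015,0,0,0],[0,0,0,-0.025,0,0,0],[0,0,0,-0.03,0,0,0],[0,0,0,-0.03,0,0,0],[0,0,0,-0.03,0,0,0],[0,0,0,-0.03,0,0,0],[0,0,0,-0.02,0,0,0],[0,0,0,0,0,0,0]]]'
cat > pr.py <<'E'
from h import *
import sys
P=json.load(open("p.json"));R,o=railpose(P["rest"])
T=R@np.diag([1,-1,-1.]);go(T,o+R@[.010+.0057+.004,0,.0172+float(sys.argv[1])])
E
python3 pr.py .09
python3 - <<'E'
from h import *
a=snapshot("scene");b=snapshot("top")
f=lambda I,x,y:cv2.resize(I[y:y+150,x:x+130],None,fx=3,fy=3,interpolation=cv2.INTER_CUBIC)
cv2.imwrite("pics/g4.png",np.hstack([f(a,380,130),f(b,160,150)]))
s=read_state();C=Ro.from_euler('xyz',s["tool_rot"]).as_matrix()
for c in[(-.1007,y,z) for z in(.0172,-.0068) for y in(-.019,.019)]: # vent end: bottom then top, in the tool frame
  print(c,proj("scene",[s["eef_pos"]+C@c]))
E
```

```text
clock: 16.7
eef_pos: [0.5368, 0.3254, 0.208]
tool_rot: [3.142, 0.008, -2.804]
ft_force: [-0.1, 1.1, -0.6]
grip_width: 0.407
grip_force: 29.9
t 16.7 now [0.5368 0.3254 0.208 ] [ 3.1415  0.0078 -2.8039] turn(deg) [-10.1709  34.4     32.7169] shift in current [ 0.1048 -0.3205  0.018 ] shift in target frame [-0.0853 -0.3247 -0.0367] target [ 0.5443 -0.0118  0.1891]
(-0.1007, -0.019, 0.0172) [[453.9099 242.2256]]
(-0.1007, 0.019, 0.0172) [[473.3738 242.7613]]
(-0.1007, -0.019, -0.0068) [[457.0526 235.1308]]
(-0.1007, 0.019, -0.0068) [[476.9575 235.6729]]
```

View pics/g4.png

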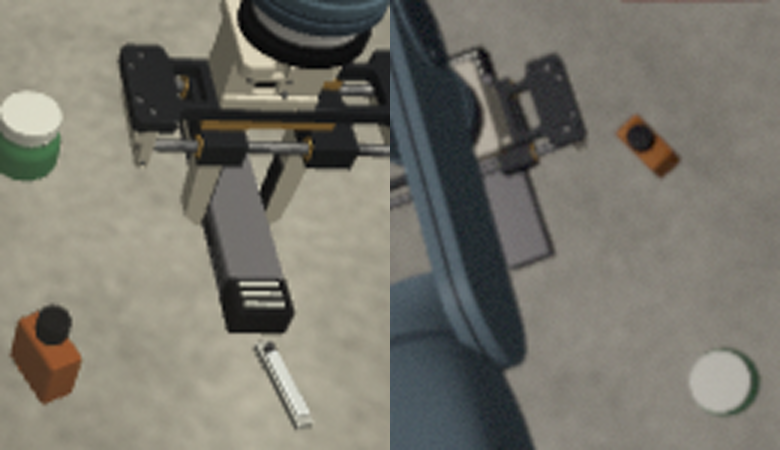

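```bash
python3 -m inch '[[[0,0.0105,-0.032,0,0,0,0],[0,0.0105,-0.032,0,0,0,0],[0,0.0105,-0.032,0,0,0,0],[0,0.0105,-0.032,0,0,0,0],[0,0.0105,-0.032,0,0,0,0],[0,0.0105,-0.032,0,0,0,0],[0,0.0105,-0.032,0,0,0,0],[0,0.0105,-0.032,0,0,0,0],[0,0.0105,-0.032,0,0,0,0],[0,0.0105,-0.032,0,0,0,0],[0,0,0,0,0,0,5.6],[0,0,0,0,0,0,5.6]]]'
python3 -m inch '[[[0,0,0,0,0,0,5.6],[0,0,0,0,0,0,5.6],[0,0,0,0,0,0,5.6],[0,0,0,0,0,0,5.7],[0,0,0,0,0,5,0],[0,0,0,0,0,5,0],[0,0,0,0,0,5,0],[0,0,0,0,0,5,0],[0,0,0,0,0,5,0],[0,0,0,0,0,5,0],[0,0,0,0,0,5,0]]]'
python3 -m inch '[[[0,0,0,0,0,0,0],[0,0,0,0,0,0,0],[0,0,0,0,0,0,0]]]'; python3 pr.py .02
```

```text
clock: 18.0
eef_pos: [0.5408, -0.0133, 0.2011]
tool_rot: [3.14, -0.004, -3.006]
ft_force: [0.1, 0.5, -1.4]
grip_width: 0.404
grip_force: 29.9
clock: 19.1
eef_pos: [0.5414, -0.012, 0.2016]
tool_rot: [-3.141, -0.617, 2.891]
ft_force: [0.2, 0.3, -1.2]
grip_width: 0.404
grip_force: 29.9
clock: 19.4
eef_pos: [0.5416, -0.0119, 0.2031]
tool_rot: [-3.141, -0.61, 2.891]
ft_force: [0.6, -0.1, -0.6]
grip_width: 0.407
grip_force: 29.9
t 19.4 now [ 0.5416 -0.0119  0.2031] [-3.1412 -0.61    2.8909] turn(deg) [-0.0327  0.0522  0.0185] shift in current [-0.0101  0.0009  0.08  ] shift in target frame [-0.0102  0.0008  0.08  ] target [ 0.5054 -0.0018  0.1318]
```

```bash
python3 -m inch '[[[0,-0.0102,0.0008,0.01,0,0,0],[0,0,0,0.02,0,0,0],[0,0,0,0.02,0,0,0],[0,0,0,0.02,0,0,0],[0,0,0,0.01,0,0,0],[0,0,0,0,0,0,0],[0,0,0,0,0,0,0]]]'; python3 pr.py 0
python3 - <<'E'
from h import *
a=snapshot("scene");b=snapshot("top")
f=lambda I,x,y:cv2.resize(I[y:y+100,x:x+80],None,fx=5,fy=5,interpolation=cv2.INTER_CUBIC)
cv2.imwrite("pics/g5.png",np.hstack([f(a,270,145),f(b,290,170)]))
E
```

```text
clock: 20.1
eef_pos: [0.5063, -0.0021, 0.1323]
tool_rot: [-3.141, -0.61, 2.891]
ft_force: [0.5, -0.3, -1.3]
grip_width: 0.407
grip_force: 29.9
t 20.1 now [ 0.5063 -0.0021  0.1323] [-3.1413 -0.6095  2.8908] turn(deg) [-0.0258  0.0763  0.0131] shift in current [0.0005 0.0001 0.021 ] shift in target frame [0.0004 0.0001 0.021 ] target [0.4943 0.0011 0.1154]
```

View pics/g5.png

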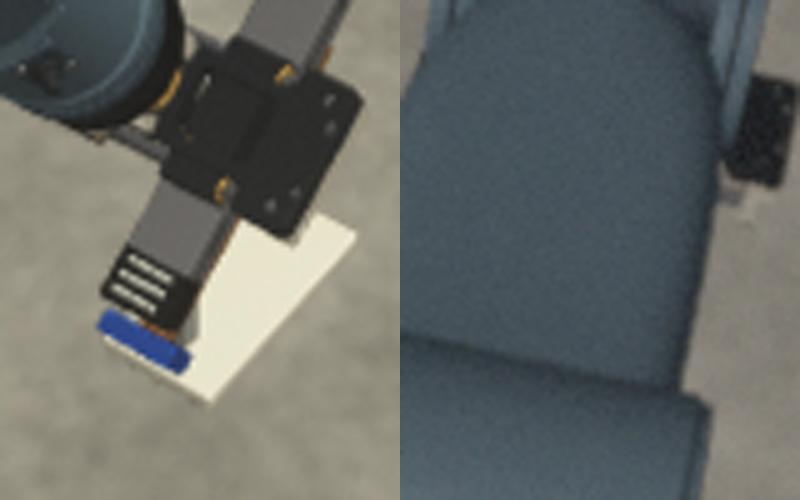

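```bash
python3 -m inch '[[[0,0,0,0.007,0,0,0],[0,0,0,0.006,0,0,0],[0,0,0,0.004,0,0,0],[0,0,0,0,0,0,0],[0,0,0,0,0,0,0]]]'; python3 -m inch '[[[0,0,0,0.001,0,0,0],[0,0,0,0,0,0,0],[0,0,0,0,0,0,0]]]';  python3 -m inch '[[[0,0,0,0.001,0,0,0],[0,0,0,0,0,0,0],[0,0,0,0,0,0,0]]]'; python3 pr.py 0
```

```text
clock: 20.7
eef_pos: [0.4962, 0.0004, 0.1178]
tool_rot: [-3.141, -0.611, 2.891]
ft_force: [-0.4, 0.2, -0.8]
grip_width: 0.408
grip_force: 29.9
clock: 21.0
eef_pos: [0.4958, 0.0005, 0.1171]
tool_rot: [-3.141, -0.611, 2.891]
ft_force: [-0.8, -0.3, -1.4]
grip_width: 0.408
grip_force: 29.9
clock: 21.3
eef_pos: [0.4951, 0.0007, 0.1162]
tool_rot: [-3.141, -0.611, 2.891]
ft_force: [-0.4, 0.2, -1.7]
grip_width: 0.406
grip_force: 29.9
t 21.3 now [0.4951 0.0007 0.1162] [-3.1412 -0.6112  2.8908] turn(deg) [-0.0281 -0.0178  0.0095] shift in current [0.0003 0.0002 0.0012] shift in target frame [0.0003 0.0002 0.0012] target [0.4943 0.0011 0.1154]
```

```bash
python3 -m inch '[[[0,-0.0015,0,0,0,0,0],[0,-0.0015,0,0,0,0,0],[0,0,0,0,0,0,0],[0,0,0,0,0,0,0]]]'; python3 -m inch '[[[0,-0.001,0,0,0,0,0],[0,0,0,0,0,0,0],[0,0,0,0,0,0,0]]]';  python3 -m inch '[[[0,0,0,0.001,0,0,0],[0,0,0,0,0,0,0],[0,0,0,0,0,0,0]]]'; python3 pr.py 0
```

```text
clock: 21.7
eef_pos: [0.4976, 0.0, 0.1144]
tool_rot: [-3.141, -0.611, 2.891]
ft_force: [0.1, -0.0, -1.7]
grip_width: 0.406
grip_force: 29.9
clock: 22.0
eef_pos: [0.4983, -0.0001, 0.1139]
tool_rot: [-3.141, -0.611, 2.891]
ft_force: [0.1, -0.1, -0.6]
grip_width: 0.408
grip_force: 29.9
clock: 22.3
eef_pos: [0.4978, -0.0, 0.1131]
tool_rot: [-3.141, -0.611, 2.891]
ft_force: [0.1, 0.5, -2.1]
grip_width: 0.409
grip_force: 29.9
t 22.3 now [ 0.4978 -0.      0.1131] [-3.1413 -0.6112  2.8907] turn(deg) [-0.0242 -0.0177  0.0082] shift in current [0.0043 0.0002 0.0002] shift in target frame [0.0043 0.0002 0.0002] target [0.4943 0.0011 0.1154]
```

```bash
python3 -m inch '[[[0,-0.001,0,0.0005,0,0,0],[0,0,0,0,0,0,0],[0,0,0,0,0,0,0]]]'; python3 -m inch '[[[0,-0.001,0,0,0,0,0],[0,0,0,0,0,0,0],[0,0,0,0,0,0,0]]]';  python3 -m inch '[[[0,-0.001,0,0.0005,0,0,0],[0,0,0,0,0,0,0],[0,0,0,0,0,0,0]]]'; python3 pr.py 0
```

```text
clock: 22.6
eef_pos: [0.4984, -0.0001, 0.1126]
tool_rot: [-3.141, -0.611, 2.891]
ft_force: [0.2, -0.6, 4.6]
grip_width: 0.407
grip_force: 29.9
clock: 22.9
eef_pos: [0.499, -0.0003, 0.1121]
tool_rot: [-3.141, -0.611, 2.891]
ft_force: [-0.3, -0.2, 6.5]
grip_width: 0.405
grip_force: 29.9
clock: 23.2
eef_pos: [0.499, -0.0003, 0.1121]
tool_rot: [-3.141, -0.613, 2.891]
ft_force: [-1.0, 0.7, 12.8]
grip_width: 0.408
grip_force: 29.9
t 23.2 now [ 0.499  -0.0003  0.1121] [-3.1413 -0.6127  2.8908] turn(deg) [-0.0285 -0.1079  0.0129] shift in current [0.0059 0.0001 0.0001] shift in target frame [0.0059 0.0001 0.0001] target [0.4943 0.0011 0.1154]
```

```bash
python3 -m inch '[[[0,0.0007,0,-0.0005,0,0,0],[0,0,0,0,0,0,0],[43,0,0,0,0,0,0],[46,0,0,0,0,0,0],[55,0,0,0,0,0,0],[65,0,0,0,0,0,0],[75,0,0,0,0,0,0],[75,0,0,0,0,0,0],[75,0,0,-0.008,0,0,0],[75,0,0,-0.015,0,0,0],[75,0,0,-0.02,0,0,0],[75,0,0,-0.03,0,0,0]]]'; python3 -m inch '[[[75,0,0,-0.03,0,0,0],[75,0,0,-0.03,0,0,0],[75,0,0,-0.03,0,-5,0],[75,0,0,0,0,-5,0],[75,0,0,0,0,-5,0],[75,0,0,0,0,-5,0],[75,0,0,0,0,-5,0],[75,0,0,0,0,-5,0],[75,0,0,0,0,-5,0]]]'
python3 -m inch '[[[75,0,0.035,0,0,0,0],[75,0,0.035,0,0,0,0],[75,0,0.035,0,0,0,0],[75,0,0.035,0,0,0,0],[75,0,0.035,0,0,0,0],[75,0,0.035,0,0,0,0],[75,0,0.035,0,0,0,0],[75,0,0.035,0,0,0,0],[75,0,0,0,0,0,0],[75,0,0,0,0,0,0]]]'
python3 - <<'E'
from h import *
a=snapshot("scene");b=snapshot("top")
f=lambda I,x,y,k,ww:cv2.resize(I[y:y+100,x:x+ww],None,fx=k,fy=k,interpolation=cv2.INTER_CUBIC)
cv2.imwrite("pics/g6.png",np.vstack([f(a,190,130,3,260),f(b,200,160,3,260)])[:600,:780])
E
```

```text
clock: 24.4
eef_pos: [0.5397, -0.0106, 0.1715]
tool_rot: [-3.141, -0.613, 2.891]
ft_force: [0.1, -0.4, -0.1]
grip_width: 0.748
grip_force: 0.0
clock: 25.3
eef_pos: [0.5903, -0.0237, 0.246]
tool_rot: [-3.141, 0.005, 2.891]
ft_force: [0.2, 0.5, -0.2]
grip_width: 0.751
grip_force: 0.0
clock: 26.3
eef_pos: [0.6593, 0.2483, 0.2447]
tool_rot: [-3.141, -0.001, 2.893]
ft_force: [0.8, -0.3, 0.0]
grip_width: 0.749
grip_force: 0.0
```

View pics/g6.png

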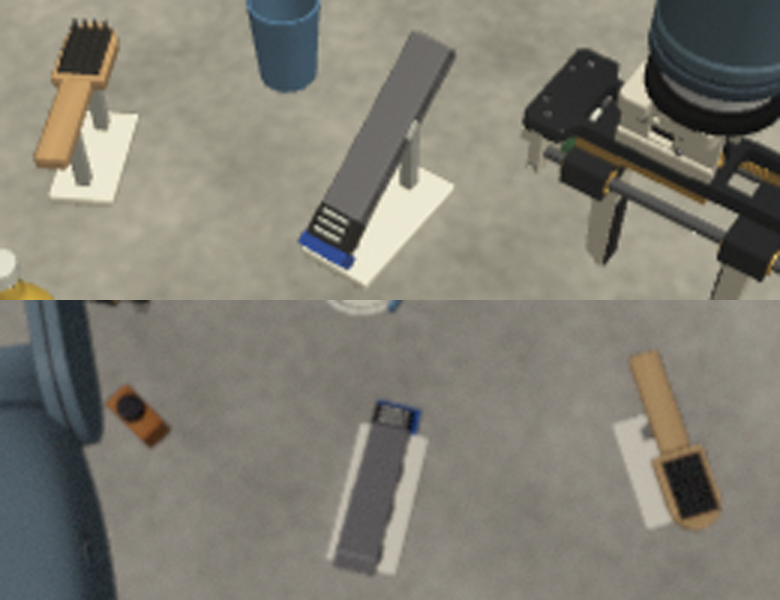

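```bash
cat > m.py <<'E'
from h import *
from scipy.optimize import minimize
P=json.load(open("p.json"));R,o=railpose(P["rest"])
def bx(x0,x1,b,z0,z1): return np.array([(x,y,z) for x in(x0,x1) for y in(-b,b) for z in(z0,z1)])
def sil(n,X):
  h=cv2.convexHull(((proj(n,X)+.5)*16*4).astype(np.int32));I=np.zeros((1600,2560),np.uint8);cv2.fillPoly(I,[h],1,shift=4);return cv2.resize(I.astype(np.float32),(640,400),interpolation=cv2.INTER_AREA)
def best(n,m,X,tag):
  def f(q):
    D=Ro.from_euler('z',q[2]).as_matrix();Y=(X@D.T+[q[0]*.01,q[1]*.01,0])@R.T+o
    s=sil(n,Y);return -np.minimum(s,m).sum()/np.maximum(s,m).sum()
  r=minimize(f,[0,0,0],method='Nelder-Mead',options=dict(initial_simplex=[[0,0,0],[.4,0,0],[0,.4,0],[0,0,.05]]))
  print(tag,n,"dx,dy mm",r.x[:2]*10,"yaw deg",np.degrees(r.x[2]),"iou",-r.fun)
blue=lambda I:((I[...,0].astype(int)-I[...,2]>45)&(I[...,0]>70))
def win(m,x,y,ww,h): k=np.zeros_like(m);k[y:y+h,x:x+ww]=m[y:y+h,x:x+ww];return k.astype(np.float32)
S=cv2.imread("pics/s0.png");T=cv2.imread("pics/t0.png")
for n,m in(("scene",win(blue(S),280,195,40,35)),("top",win(blue(T),315,185,35,30))):
  ys,xs=np.nonzero(m);st=proj(n,bx(-.093,-.085,.022,-.01,.016)@R.T+o)
  print(n,"blue",xs.min(),xs.max(),ys.min(),ys.max(),"pred",st.min(0),st.max(0))
  if n=="scene":  # filled: brush barely covers the stop here
    best(n,m,bx(-.093,-.085,.022,-.01,.016),"stop")
for n in("scene","top"):
  snapshot(n)
  for q in masks_of("case",n)[:1]:
    best(n,q["pixels"].astype(np.float32),bx(-.085,.105,.019,0,.024),"case %.2f"%q["p"])
E
python3 m.py
```

```text
scene blue 290 307 207 218 pred [289.8134 206.2069] [309.1015 218.4781]
stop scene dx,dy mm [-2.5889  2.6556] yaw deg -0.4038593909828654 iou 0.8257575631141663
top blue 325 339 194 204 pred [323.6034 193.3092] [340.2339 205.0517]
case 0.98 scene dx,dy mm [-0.0363  1.2598] yaw deg 0.7311581216720345 iou 0.9534944295883179
case 0.64 top dx,dy mm [0. 0.] yaw deg 0.0 iou 0.0
```

```bash
python3 -c "
from plant import *
print(finish_job())"
```

```text
the job is handed in; nothing more can be done
None
```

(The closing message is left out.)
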